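Seat the check weight in the mail scale's sprung nest with the lifter

TASK

Pick up the two-tined lifter by its orange grip with the brass check weight standing on its fork, carry it level to the small mail scale, push the weight gently back against the white sprung jaw until you feel the jaw's firm end, then lower it behind the little steel lip so that the jaw clamps it upright in the nest. Draw the lifter out and set it down flat on the desk, clear of the scale. Never touch the weight with the gripper, tip it or set it on the desk, do not press hard on the scale, and leave the other things alone.

Things in the scene. Friction and masses are not known exactly. Their poses are not given: they have to be found in the camera images.
- grip (a point): Lifter's grip: an orange upright post, 22 x 22 mm, 4 to 74 mm above the lifter's underside; the point is on its axis, 50 mm above the underside. +x points along the fork to its tips, z up. Best gripped with one finger before and one behind it (closing along x), so that the load cannot pitch it. Backrest posts begin 57 mm ahead of this axis.
- fork (a point): Where the weight's underside belongs on the lifter: between and on top of the tines, 4 mm over the lifter's underside, 75 mm ahead (+x) of the grip's axis. Two tines, 5 mm wide, 4 mm thick, centred at y = -10.5 and 10.5 mm, end 14 mm ahead of it. On each a backrest post 5 x 5 mm, 16 mm high; against both posts a weight is centred here.
- lifter: Steel lifter, 300 g, one rigid piece: base plate 4 mm thick, 50 mm wide, x = -50 to 30 mm, with a dark counterweight bar at the rear, 18 mm high, the orange grip and the fork. Origin on its underside below the grip's axis (z = 0 when it lies flat on the desk); axes as for the grip.
- weight_mid (a point): Centre of the brass check weight, 20 mm above its underside; z along its axis. Diameter 30 mm, height 40 mm with a knob on top. It starts upright and loose on the fork, 0.5 to 4 mm ahead of the fork point and up to 2 mm to a side.
- weight: The brass check weight, 170 to 240 g; origin at the centre of its underside.
- nest (a point): Nominal nest of the scale: 34 mm above the desk, level with the top of the nest block's rib. +x points into the scale (way of insertion), z up. The nest block can be set along x and is clamped firmly somewhere within 12 mm of this point (-12 to +12 mm); where is not given: find it by feel, by the jaw's firm end. Across (y = 0) it is true.
- scale: Grey mail scale, fixed on the desk, with its nest block and jaw; origin on the desk straight under the nominal nest, axes as for the nest. Base plate 11 mm high, x = -32 to 110 mm, 96 mm wide; housing 72 mm high from x = 52 mm on. Nest block: an upright rib 9 mm wide that the tines straddle with 3.5 mm to spare on each side, 18 mm deep below its top; 8 mm below it the fork can be drawn straight back.
- lip_nominal (a point): Top of the small steel lip on the rib, were the nest block in the middle (it shares the block's unknown -12 to 12 mm). Lip: 9 mm wide, 4 mm thick, 8 mm high; its rear face is 15 mm before the block's true nest centre C. Go in with the weight's underside 9 to 13 mm above the rib; it comes down behind the lip only with its centre 0.5 to 3 mm beyond C.
- jaw_nominal (a point): Apex of the slick white V jaw, 14 to 32 mm above the rib, at rest, were the block in the middle (same unknown). The weight meets the jaw 3 mm before C with 0.8 N; 1.3 N at C (seated); 1.8 N at 3 mm beyond C, the jaw's firm end, where the force rises steeply. Push to 5 to 9 N; over 15 N is too hard. Hold the jaw back so until the weight is 2 mm above the rib, then ease off.
- tape_measure: Grey pocket tape, 32 x 69 mm, 60 mm high; leave alone.
- earbuds: Dark earbud case, 26 x 58 mm, 45 mm high; leave alone.
- eraser: Eraser in a blue sleeve, 23 x 50 mm, 12 mm high; leave alone.
- phone: Black phone lying flat, 148 x 72 mm, 8 mm high; leave alone.
- marker: Black marker lying down, 120 mm long, 17 mm thick; leave alone.
Mind the look-alikes: they are no part of the job. What is shaped like the lifter but blue is not meant.

How it is judged:
On the way, in this order (a step that is already met when the one before it is completed fails the run):
1. the weight is up in the air, upright on the lifter's fork (height (world z) of weight_mid above 0.06 m and contact force between weight and lifter above 0.5 N and angle between weight_mid's own z axis and vertical below 0.3 rad), for 0.3 s.
2. still on the fork and above the lip, the weight is pushed back against the jaw until the jaw is at its firm end (contact force between weight and scale above 3.2 N and z of weight_mid in the frame of nest above 0.026 m), for 0.2 s.
3. the weight stands upright in the nest behind the lip, clamped by the jaw (x of weight_mid in the frame of nest between -0.015 and 0.015 m and y of weight_mid in the frame of nest between -0.004 and 0.004 m and z of weight_mid in the frame of nest between 0.0175 and 0.0225 m and angle between weight_mid's own z axis and vertical below 0.12 rad and contact force between weight and scale above 0.8 N), for 0.2 s.
At the end, for the whole second after the job is handed in: The weight stands upright (0.12 rad) on the rib behind the lip, centre within 3 mm of the nest along and 4 mm across it, underside within 3 mm of the rib's top, jaw pressing on it (over 0.8 N); the lifter lies flat on the desk, touching neither weight nor scale; both at rest (all of step 3 and contact force between weight and lifter below 0.05 N and contact force between lifter and scale below 0.05 N and angle between lifter's own z axis and vertical below 0.06 rad and height (world z) of lifter between -0.006 and 0.006 m and linear speed of each of weight, lifter below 0.02 m/s).
It fails at once if the weight is tipped by more than 0.45 rad, or set or dropped on the desk (angle between weight_mid's own z axis and vertical above 0.45 rad or height (world z) of weight_mid below 0.0215 m).
It fails at once if the gripper or arm touches the weight (contact force between any of the fingers, the arm and weight above 0.3 N).
It fails at once if the weight is pressed against the jaw or nest with more than 15 N (contact force between weight and scale above 15 N).
It fails at once if the lifter or the robot presses on the scale with more than 20 N (contact force between any of lifter, the arm, the fingers and scale above 20 N).
It fails at once if a bystander is moved by more than 20 mm (distance of any of tape_measure, earbuds, eraser, phone, marker from where it was at the start of the episode above 0.02 m).
It also fails if it takes over 66 s, if anything falls off the work surface, if the arm or the gripper's body presses on something with over 40 N, if the wrist force passes 120 N, or if a joint passes its speed limit or range.

ROBOT

A 7-joint arm with a two-finger parallel gripper is mounted at the origin on a cart in front of the work surface, level with it; the furniture and walls round the work are solid. World frame = base frame: x ahead of the robot, y to its left, z up, the work surface at z = 0. Lengths are in m, angles in rad, forces in N, time in s.
With the tool pointing down it reaches from about 0.425 to 0.875 m from the base axis. Payload 8.4 kg.
Tool frame: the origin (TCP) lies midway between the tips of the shut fingers; the grasp point (between the pads) lies 19 mm behind it; z points along the fingers, y is the line along which they close (so a half turn about z gives the same grasp; the last joint's range is limited). The gripper opens to 87 mm and grips with 3 to 60 N. Pads are 19 mm wide; open, the fingers measure 117 mm over their backs; the gripper's body (75 mm by 190 mm) begins 51 mm behind the grasp point.
Start: joints at [-1.359, 0.333, 0.04, 1.465, -0.013, 1.343, -0.059], TCP at [0.199, 0.619, 0.223] pointing down, gripper open.
Joint ranges: [-2.58, 2.58], [-0.38, 2.09], [-1.3, 1.39], [0.25, 2.4], [-1.5, 4.64], [0.08, 2.09], [-2.65, 2.65]. Speed limits (rad/s): [2.22, 2.22, 2.79, 2.79, 3.14, 3.14, 3.14].

INTERFACE

Orientations are given as a rotation vector (axis times angle).
In Python, from bench import robot, get_image, camera_params, workorder gives the robot as it stands. The module is installed in compiled form; this text tells all that it offers.
- The arm moves only by the tool play_rows, never from a script. Its argument "steps" is a list of rows, each an object of numbers: "tx", "ty", "tz": the shift along the tool's x, y, z normalised to -1 to 1, where 1 is 100 cm; "rx", "ry", "rz": the turn, a rotation vector about the tool's x, y, z normalised to -1 to 1, where 1 is pi/2 rad. In form: [{"tx": .., "ty": .., "tz": .., "rx": .., "ry": .., "rz": ..}, ...]. A call has 1 to 20 rows; each row shifts and turns the commanded pose from where the row before left it, along the tool's axes as they then stand; what a row does not reach is not made up. A row lasts 1/8 s, in which the tool goes at most 62.5 mm and 10.7 degrees, less where a joint would pass 70% of its speed; a pose out of reach is approached as far as the arm can. A call with a number of a shift or a turn outside -1 to 1 is refused whole. A call with a gripper value outside its range is refused whole. "jaw" is the opening, from 0 (shut) to 1 (fully open), set as the call begins (left out, the last holds). The fingers move at their own pace and stop on an object; "grip_force" is the grip in N (left out, the last holds). Time passes only in rows, so rows that do not move let the fingers close. It gives the time, the measured TCP pose, the force, the opening and the grip force at its end, in the units of the state.
- robot.read_state(): the state, without advancing time (a new reading comes with each control period).
- get_image(name): name is "scene" or "top"; returns the picture (384x512x3 uint8, blue, green, red); there is no depth.
- camera_params(name): a dict with "vertical_fov" (degrees; the focal length in pixels is half the picture's height over the tangent of half this angle, whatever the lens; pixels are square), "cx", "cy" (the principal point, pixels), "R" (3x3) and "t" (3): a world point X has camera coordinates R X + t. Camera axes: x right, y down, z forward; pixel columns grow to the right and rows downward; lengths in m; the calibration is good to about 2 mm. A picture is of the moment at which its call begins. camera_params takes no time and is no camera call.
- workorder.job_done(): hands the job in; it is judged then, once.
The state is a dict: "time_s": time; "joints": joint angles; "joint_vel": joint speeds; "effort": joint torques, N m; "tool_pos": TCP position; "tcp_rot": TCP orientation; "force": force on the tool from outside, world axes, zero at the start; "wrist_torque": the same for the moment, N m; "width": opening from 0.0 (shut) to 1.0 (fully open); "finger_force": force on a finger pad.
Only numpy, scipy, OpenCV 4.12 (cv2) and the standard library are available. Lean on these libraries where they do the work, as an engineer would, in place of code of your own. Each camera call takes 0.05 s, during which the arm holds its last target. There are 200 camera calls.

## Working session

There is one attempt and no reset: what is moved stays moved. The work goes in short steps, Python scripts to look and compute and a tool call to move; the robot and the scene stay as the last step left them, time stands still between calls to the robot, and variables do not carry over. Pictures are saved under pics/ and viewed, at most 13 in all, crops included, and the job is handed in when it is done.

Besides the shell and the picture viewer there is one more tool, called after "Call:" as name(argument=value, ...), one argument or row to a line, values as JSON. play_rows: Moves the arm, as the interface text tells. Scaled input: -1 to 1 covers 100 cm each way for a shift and pi/2 rad each way for a turn. Its arguments: {"type":"object","properties":{"steps":{"type":"array"},"jaw":{"type":"number"},"grip_force":{"type":"number"}},"required":["steps"]}

```bash
mkdir -p pics; python3 - <<'E'
from bench import robot,get_image,camera_params
import cv2,numpy as np
for n in("scene","top"):
    im=get_image(n);cv2.imwrite(f"pics/{n}0.png",im);p=camera_params(n);print(n,p)
s=robot.read_state();print(s)
E
```

```text
scene {'vertical_fov': 51.63202577185209, 'cx': 254.51029828404776, 'cy': 200.60886166847507, 'R': array([[ 0.81691813, -0.57664875,  0.01099907],
       [-0.31884763, -0.46742745, -0.82452882],
       [ 0.48060478,  0.67006552, -0.56571305]]), 't': array([-0.52863009,  0.13534749,  0.83798957])}
top {'vertical_fov': 45.90553700711321, 'cx': 259.5244308917281, 'cy': 193.76275680119497, 'R': array([[ 0.02898301, -0.99951364,  0.01150966],
       [-0.99505208, -0.02994454, -0.09473475],
       [ 0.09503333, -0.00870701, -0.99543601]]), 't': array([-0.19465758,  0.53262861,  1.34550338])}
{'time_s': 0.1, 'joints': array([-1.3591828 ,  0.33384473,  0.03990225,  1.46614762, -0.01338761,
        1.34330826, -0.05851806]), 'joint_vel': array([ 8.87607682e-04, -2.34605932e-03,  2.15096612e-03, -2.33802261e-04,
        2.92723016e-04,  8.41155760e-05, -3.10048394e-05]), 'effort': array([ 5.36032574e-03, -6.57818627e+01,  1.34061914e+00, -4.04707468e+01,
       -5.97970420e-02,  4.10361739e-02,  7.72238968e-05]), 'tool_pos': array([0.19871103, 0.61844947, 0.22176296]), 'tcp_rot': array([-4.86335013e-01, -3.10361269e+00,  2.25887379e-03]), 'force': array([0.07576639, 0.06133984, 0.08619142]), 'wrist_torque': array([-0.01472217, -0.01494816,  0.02016871]), 'finger_force': 0.0, 'width': 0.9969572567594509}
```

View pics/top0.png

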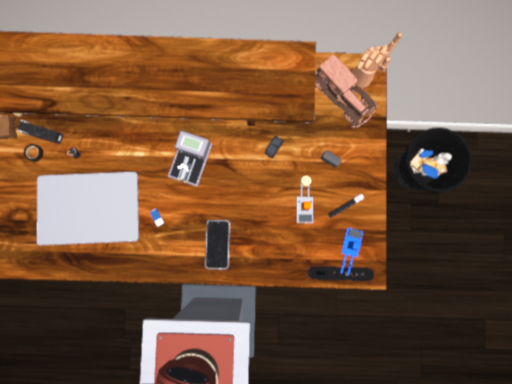

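View pics/scene0.png

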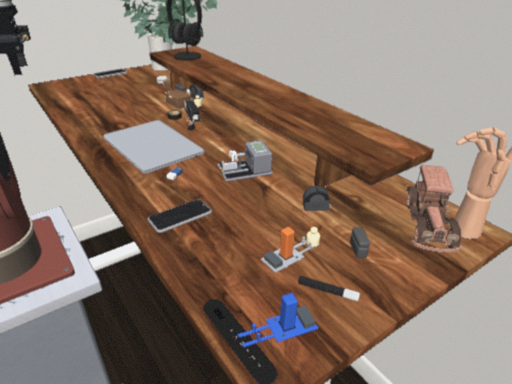

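The top view shows the lifter at (306,208) with its orange post, and the fork pointing up to the brass weight at (306,181). The scale is at (189,160) with its housing at the top (193,142), and the blue decoy at (350,245) is not part of the job. Next I'll measure by colour and cut zoomed crops.

```bash
cat >h.py <<'E'
from bench import robot,get_image,camera_params
import cv2,numpy as np
def cam(n):
    p=camera_params(n);f=192/np.tan(np.radians(p["vertical_fov"]/2));return p,f
def ray(n,u,v,z):
    p,f=cam(n);R,t=np.array(p["R"]),np.array(p["t"]);c=-R.T@t
    d=R.T@np.array([(u-p["cx"])/f,(v-p["cy"])/f,1]);return c+d*(z-c[2])/d[2]
def proj(n,X):
    p,f=cam(n);q=np.array(p["R"])@X+p["t"];return p["cx"]+f*q[0]/q[2],p["cy"]+f*q[1]/q[2]
def tri(u1,u2):
    A=[];b=[]
    for n,(u,v) in(("top",u1),("scene",u2)):
        p,f=cam(n);R,t=np.array(p["R"]),np.array(p["t"]);a=np.array([(u-p["cx"])/f,(v-p["cy"])/f])
        for i in(0,1):A.append(R[i]-a[i]*R[2]);b.append(a[i]*t[2]-t[i])
    return np.linalg.lstsq(np.array(A),np.array(b),rcond=None)[0]
def crop(im,x,y,w,h,k,fn):cv2.imwrite(fn,cv2.resize(im[y:y+h,x:x+w],None,fx=k,fy=k,interpolation=cv2.INTER_CUBIC))
def mask(im,lo,hi,roi):
    m=cv2.inRange(cv2.cvtColor(im,cv2.COLOR_BGR2HSV),np.array(lo),np.array(hi));k=np.zeros_like(m);x,y,w,h=roi;k[y:y+h,x:x+w]=m[y:y+h,x:x+w];return k
E
python3 - <<'E'
from h import *
T=cv2.imread("pics/top0.png");S=cv2.imread("pics/scene0.png")
a=cv2.resize(T[125:195,155:225],(400,400),interpolation=cv2.INTER_CUBIC)
b=cv2.resize(T[165:235,271:341],(400,400),interpolation=cv2.INTER_CUBIC)
cv2.imwrite("pics/c1.png",np.hstack([a,b]))
a=cv2.resize(S[130:190,210:280],(400,343),interpolation=cv2.INTER_CUBIC)
b=cv2.resize(S[220:280,255:325],(400,343),interpolation=cv2.INTER_CUBIC)
cv2.imwrite("pics/c2.png",np.hstack([a,b]))
for n,im,r in(("top",T,(290,190,35,40)),("scene",S,(270,220,35,50))):
    m=mask(im,(3,190,140),(15,255,255),r);ys,xs=np.nonzero(m);print(n,len(xs),xs.mean(),ys.mean(),xs.min(),xs.max(),ys.min(),ys.max())
    if n=="top":print(ray("top",xs.mean(),ys.mean(),.07))
for n in("top","scene"):
    p,f=cam(n);print(f,-np.array(p["R"]).T@p["t"])
E
```

```text
top 712 309.1362359550562 210.1615168539326 290 324 190 229
[ 0.49021368 -0.32482383  0.07      ]<stdin>:10: RuntimeWarning: Mean of empty slice.
  ret = ret.dtype.type(ret / rcount)
Traceback (most recent call last):
ValueError: zero-size array to reduction operation minimum which has no identity
```

View pics/c1.png

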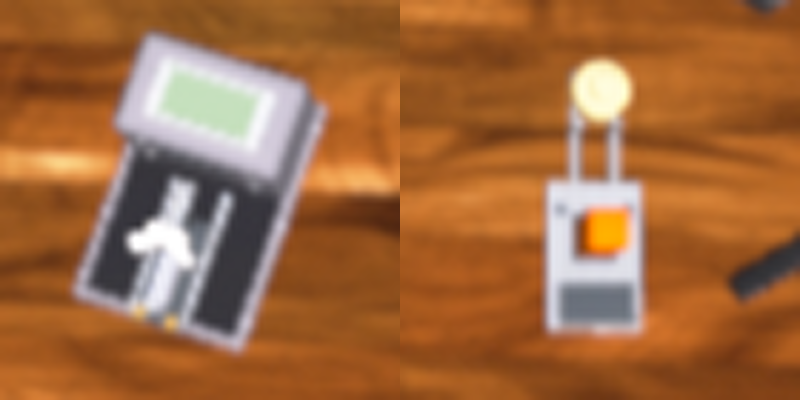

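View pics/c2.png

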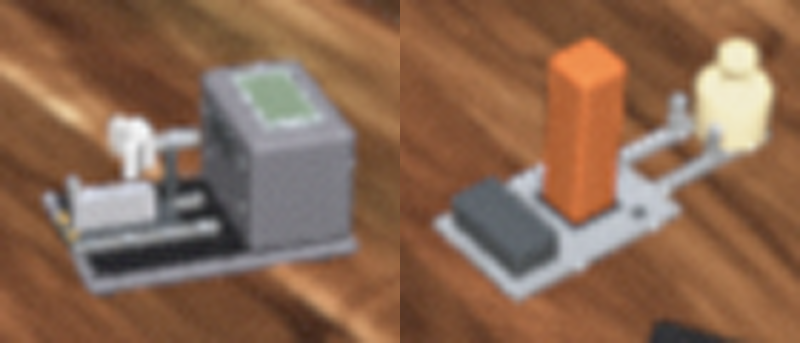

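The crops show clear plate corners: lifter crop front (547,182)-(641,182), rear (548,332)-(642,332), post top about (607,231). The scale base front corners are at (75,295) and (242,350), and the housing top corners at (152,32), (305,85) and (117,130). I'll turn these into world points.

```bash
python3 - <<'E'
from h import *
k=400/70
def px(X,Y,ox,oy):return (X+.5)/k-.5+ox,(Y+.5)/k-.5+oy
for n in("top","scene"):
    p,f=cam(n);print(n,f,-np.array(p["R"]).T@p["t"])
L={}
for nm,X,Y,z in(("FL",147,182,.004),("FR",241,182,.004),("RL",148,332,.004),("RR",242,332,.004),("grip",207,231,.074),("wt",201,88,.05)):
    L[nm]=ray("top",*px(X,Y,271,165),z);print(nm,L[nm].round(4))
for nm,X,Y,z in(("bFL",75,295,.006),("bFR",242,350,.006),("hRL",152,32,.072),("hRR",305,85,.072),("hFL",117,130,.072),("hFR",272,188,.072),("lcd",208,103,.072),("rib0",155,300,.034),("rib1",180,185,.034)):
    print(nm,ray("top",*px(X,Y,155,125),z).round(4))
# refined: saturation masks, scene+top
T=cv2.imread("pics/top0.png");S=cv2.imread("pics/scene0.png")
for nm,im,r in(("scaleT",T,(160,125,60,68)),("liftT",T,(292,192,28,34))):
    x,y,w,h=r;c=cv2.resize(im[y:y+h,x:x+w],None,fx=8,fy=8,interpolation=cv2.INTER_CUBIC)
    m=cv2.inRange(cv2.cvtColor(c,cv2.COLOR_BGR2HSV),np.array((0,0,40)),np.array((179,95,255)))
    m=cv2.morphologyEx(m,cv2.MORPH_CLOSE,np.ones((15,15)));m=cv2.morphologyEx(m,cv2.MORPH_OPEN,np.ones((35,35)))
    C=max(cv2.findContours(m,0,2)[0],key=cv2.contourArea)
    P=cv2.approxPolyDP(C,10,True)[:,0];P=(P+.5)/8-.5+[x,y]
    for q in P:print(nm,q.round(1),ray("top",*q,.004 if nm=="liftT" else .006).round(4))
    if nm=="liftT":print(cv2.minAreaRect(C))
E
```

```text
top 453.36237452189573 [ 0.4077673  -0.16689827  1.3920614 ]
scene 396.88796473486514 [ 0.07226094 -0.80307667  0.59147397]
FL [ 0.5354 -0.2924  0.004 ]
FR [ 0.5369 -0.3431  0.004 ]
RL [ 0.4548 -0.2947  0.004 ]
RR [ 0.4563 -0.3451  0.004 ]
grip [ 0.5048 -0.3173  0.074 ]
wt [ 0.5813 -0.3155  0.05  ]
bFL [0.5858 0.1048 0.006 ]
bFR [0.5588 0.0138 0.006 ]
hRL [0.7157 0.0587 0.072 ]
hRR [ 0.6903 -0.0215  0.072 ]
hFL [0.6637 0.0744 0.072 ]
hFR [ 0.6359 -0.0066  0.072 ]
lcd [0.6793 0.0282 0.072 ]
rib0 [0.5808 0.0571 0.034 ]
rib1 [0.6426 0.0467 0.034 ]
scaleT [179.8 130.8] [0.729  0.0742 0.006 ]
scaleT [175.1 143.1] [0.6899 0.0871 0.006 ]
scaleT [176.2 150.6] [0.6665 0.0825 0.006 ]
scaleT [168.1 171.4] [0.6006 0.1044 0.006 ]
scaleT [167.9 176.8] [0.584 0.104 0.006]
scaleT [185.2 180.9] [0.5728 0.0505 0.006 ]
scaleT [185.8 182.9] [0.5667 0.0483 0.006 ]
scaleT [197.2 185.2] [0.5608 0.0132 0.006 ]
scaleT [210.9 147.6] [ 0.6793 -0.0244  0.006 ]
scaleT [210.9 142.8] [ 0.6942 -0.0238  0.006 ]
scaleT [206.7 138.2] [ 0.7083 -0.0101  0.006 ]
liftT [296.7 196.1] [ 0.5366 -0.2936  0.004 ]
liftT [296.1 222.1] [ 0.4567 -0.2933  0.004 ]
liftT [312.1 222.8] [ 0.4558 -0.3424  0.004 ]
liftT [313.2 208.7] [ 0.4992 -0.3451  0.004 ]
liftT [302.2 209.2] [ 0.4967 -0.3113  0.004 ]
liftT [301.4 205.2] [ 0.5089 -0.3088  0.004 ]
liftT [303.8 201.1] [ 0.5218 -0.3158  0.004 ]
liftT [312.6 200.9] [ 0.523  -0.3427  0.004 ]
liftT [312.6 196.6] [ 0.5365 -0.3425  0.004 ]
((103.5, 142.5), (217.0, 139.0), 90.0)
```

The lifter plate measures 50.7 x 80.6 mm (true 50 x 80), with the grip axis at about (.506,-.318) and yaw 1.6°. The scale's front edge measures 95 mm, with the nest at about (.601,.050) and yaw -17.3°. Both agree with the given sizes, so I'll plan the approach.

```bash
cat >>h.py <<'E'
from scipy.spatial.transform import Rotation as Ro
def plan(pos,yaw,verbose=1):
    "tool-frame shift in units (m=1) and turn (units of pi/2) to reach TCP pos, tool y along heading yaw, z down"
    s=robot.read_state();R=Ro.from_rotvec(s["tcp_rot"]).as_matrix()
    y=np.array([np.cos(yaw),np.sin(yaw),0]);z=np.array([0,0,-1.]);
    best=None
    for sg in(1,-1):
        G=np.column_stack([np.cross(sg*y,z),sg*y,z]);r=Ro.from_matrix(R.T@G).as_rotvec()
        if best is None or np.linalg.norm(r)<np.linalg.norm(best[0]):best=(r,G,sg)
    r,G,sg=best;d=np.array(pos)-s["tool_pos"]
    print("t",round(s["time_s"],2),"tcp",s["tool_pos"].round(4),"j7",s["joints"][6].round(3),"F",s["force"].round(2),"w",round(s["width"],3))
    print("turn/(pi/2)",(r/(np.pi/2)).round(4),"sg",sg,"shift now-frame",(R.T@d).round(4),"shift goal-frame",(G.T@d).round(4))
    print("toolaxes now",R.round(3).tolist())
E
python3 -c "
from h import *
plan((.5058,-.3185,.2),.028)"
```

```text
t 0.1 tcp [0.1987 0.6184 0.2218] j7 -0.059 F [0.08 0.06 0.09] w 0.997
turn/(pi/2) [-7.000e-04  6.000e-04  7.843e-01] sg 1 shift now-frame [-0.579  -0.7981  0.023 ] shift goal-frame [-0.9452  0.2807  0.0218]
toolaxes now [[-0.952, 0.306, -0.0], [0.306, 0.952, -0.001], [-0.0, -0.001, -1.0]]
```

Call:
play_rows(
  steps=[
    {"rz": 0.098},
    {"rz": 0.098},
    {"rz": 0.098},
    {"rz": 0.098},
    {"rz": 0.098},
    {"rz": 0.098},
    {"rz": 0.098},
    {"rz": 0.098},
    {"tx": -0.05,"ty": 0.056},
    {"tx": -0.05,"ty": 0.056},
    {"tx": -0.05,"ty": 0.056},
    {"tx": -0.05,"ty": 0.056},
    {"tx": -0.05,"ty": 0.056},
  ],
  jaw=0.55,
  grip_force=40,
)

```text
invalid input at $.steps[0]: expected keys tx, ty, tz, rx, ry, rz
```

Call:
play_rows(
  steps=[
    {"tx": -0.058},
    {"tx": -0.058},
    {"tx": -0.058},
    {"tx": -0.058},
    {"tx": -0.058},
    {"tx": -0.058},
    {"tx": -0.058},
    {"tx": -0.058},
    {"tx": -0.058},
    {"tx": -0.058},
    {"tx": -0.058},
    {"tx": -0.05},
    {},
  ],
)

```text
invalid input at $.steps[0]: expected keys tx, ty, tz, rx, ry, rz
```

```bash
python3 -c "
from h import *
plan((.5055,-.3183,.2),.028)
im=get_image('scene');cv2.imwrite('pics/s1.png',im)"
```

```text
t 0.1 tcp [0.1987 0.6184 0.2218] j7 -0.059 F [0.08 0.06 0.09] w 0.997
turn/(pi/2) [-7.000e-04  6.000e-04  7.843e-01] sg 1 shift now-frame [-0.5786 -0.798   0.023 ] shift goal-frame [-0.945   0.2804  0.0218]
toolaxes now [[-0.952, 0.306, -0.0], [0.306, 0.952, -0.001], [-0.0, -0.001, -1.0]]
```

All six keys are required in every row.

Call:
play_rows(
  steps=[
    {"tx": 0,"ty": 0,"tz": 0,"rx": 0,"ry": 0,"rz": 0.098},
    {"tx": 0,"ty": 0,"tz": 0,"rx": 0,"ry": 0,"rz": 0.098},
    {"tx": 0,"ty": 0,"tz": 0,"rx": 0,"ry": 0,"rz": 0.098},
    {"tx": 0,"ty": 0,"tz": 0,"rx": 0,"ry": 0,"rz": 0.098},
    {"tx": 0,"ty": 0,"tz": 0,"rx": 0,"ry": 0,"rz": 0.098},
    {"tx": 0,"ty": 0,"tz": 0,"rx": 0,"ry": 0,"rz": 0.098},
    {"tx": 0,"ty": 0,"tz": 0,"rx": 0,"ry": 0,"rz": 0.098},
    {"tx": 0,"ty": 0,"tz": 0,"rx": 0,"ry": 0,"rz": 0.098},
    {"tx": -0.04,"ty": 0.047,"tz": 0,"rx": 0,"ry": 0,"rz": 0},
    {"tx": -0.04,"ty": 0.047,"tz": 0,"rx": 0,"ry": 0,"rz": 0},
    {"tx": -0.04,"ty": 0.047,"tz": 0,"rx": 0,"ry": 0,"rz": 0},
    {"tx": -0.04,"ty": 0.047,"tz": 0,"rx": 0,"ry": 0,"rz": 0},
    {"tx": -0.04,"ty": 0.047,"tz": 0,"rx": 0,"ry": 0,"rz": 0},
    {"tx": -0.04,"ty": 0.045,"tz": 0,"rx": 0,"ry": 0,"rz": 0},
  ],
  jaw=0.55,
  grip_force=40,
)

```text
time_s: 1.9
tool_pos: [0.4868, 0.3854, 0.2225]
tcp_rot: [-2.189, -2.253, 0.0]
force: [1.2, 0.4, -0.4]
width: 0.55
finger_force: 0.0
```

Call:
play_rows(
  steps=[
    {"tx": -0.055,"ty": 0,"tz": 0,"rx": 0,"ry": 0,"rz": 0},
    {"tx": -0.055,"ty": 0,"tz": 0,"rx": 0,"ry": 0,"rz": 0},
    {"tx": -0.055,"ty": 0,"tz": 0,"rx": 0,"ry": 0,"rz": 0},
    {"tx": -0.055,"ty": 0,"tz": 0,"rx": 0,"ry": 0,"rz": 0},
    {"tx": -0.055,"ty": 0,"tz": 0,"rx": 0,"ry": 0,"rz": 0},
    {"tx": -0.055,"ty": 0,"tz": 0,"rx": 0,"ry": 0,"rz": 0},
    {"tx": -0.055,"ty": 0,"tz": 0,"rx": 0,"ry": 0,"rz": 0},
    {"tx": -0.055,"ty": 0,"tz": 0,"rx": 0,"ry": 0,"rz": 0},
    {"tx": -0.055,"ty": 0,"tz": 0,"rx": 0,"ry": 0,"rz": 0},
    {"tx": -0.055,"ty": 0,"tz": 0,"rx": 0,"ry": 0,"rz": 0},
    {"tx": -0.055,"ty": 0,"tz": 0,"rx": 0,"ry": 0,"rz": 0},
    {"tx": -0.055,"ty": 0,"tz": 0,"rx": 0,"ry": 0,"rz": 0},
    {"tx": -0.045,"ty": 0,"tz": 0,"rx": 0,"ry": 0,"rz": 0},
    {"tx": 0,"ty": 0,"tz": 0,"rx": 0,"ry": 0,"rz": 0},
  ],
)

```text
time_s: 3.65
tool_pos: [0.5038, -0.322, 0.2223]
tcp_rot: [2.196, 2.246, -0.004]
force: [-1.0, -0.0, 0.4]
width: 0.555
finger_force: 0.0
```

```bash
python3 -c "
from h import *
plan((.5055,-.3183,.035),.028)
im=get_image('scene');cv2.imwrite('pics/s1.png',im)"
```

```text
t 3.65 tcp [ 0.5038 -0.322   0.2223] j7 0.737 F [-1.03 -0.05  0.37] w 0.555
turn/(pi/2) [-0.0011  0.0015 -0.0035] sg 1 shift now-frame [0.0041 0.0021 0.1872] shift goal-frame [0.0036 0.0018 0.1873]
toolaxes now [[-0.022, 1.0, -0.002], [1.0, 0.022, -0.002], [-0.002, -0.002, -1.0]]
```

Call:
play_rows(
  steps=[
    {"tx": 0.004,"ty": 0.002,"tz": 0.02,"rx": 0,"ry": 0,"rz": -0.0035},
    {"tx": 0,"ty": 0,"tz": 0.035,"rx": 0,"ry": 0,"rz": 0},
    {"tx": 0,"ty": 0,"tz": 0.035,"rx": 0,"ry": 0,"rz": 0},
    {"tx": 0,"ty": 0,"tz": 0.02,"rx": 0,"ry": 0,"rz": 0},
    {"tx": 0,"ty": 0,"tz": 0,"rx": 0,"ry": 0,"rz": 0},
    {"tx": 0,"ty": 0,"tz": 0,"rx": 0,"ry": 0,"rz": 0},
  ],
)

```text
time_s: 4.45
tool_pos: [0.5081, -0.3139, 0.1136]
tcp_rot: [2.182, 2.258, 0.001]
force: [0.3, -0.3, 0.2]
width: 0.547
finger_force: 0.0
```

```bash
python3 -c "
from h import *
plan((.5055,-.3183,.034),.028)
im=get_image('scene');crop(im,200,150,180,130,4,'pics/s2.png')"
```

```text
t 4.45 tcp [ 0.5081 -0.3139  0.1136] j7 0.802 F [ 0.25 -0.26  0.24] w 0.547
turn/(pi/2) [0.0008 0.0004 0.004 ] sg 1 shift now-frame [-0.0043 -0.0028  0.0796] shift goal-frame [-0.0044 -0.0027  0.0796]
toolaxes now [[-0.034, 0.999, 0.001], [0.999, 0.034, -0.001], [-0.001, 0.001, -1.0]]
```

View pics/s2.png

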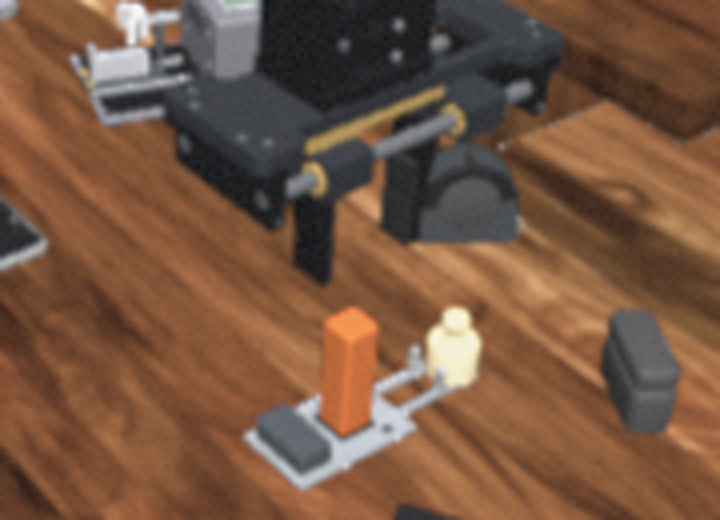

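The view shows the gripper right above the orange post, with the fingers in front of and behind it and the weight upright on the fork at crop (452,350). Descending with the small correction.

Call:
play_rows(
  steps=[
    {"tx": -0.0044,"ty": -0.0027,"tz": 0,"rx": 0,"ry": 0,"rz": 0.004},
    {"tx": 0,"ty": 0,"tz": 0.01,"rx": 0,"ry": 0,"rz": 0},
    {"tx": 0,"ty": 0,"tz": 0.02,"rx": 0,"ry": 0,"rz": 0},
    {"tx": 0,"ty": 0,"tz": 0.02,"rx": 0,"ry": 0,"rz": 0},
    {"tx": 0,"ty": 0,"tz": 0.02,"rx": 0,"ry": 0,"rz": 0},
    {"tx": 0,"ty": 0,"tz": 0.009,"rx": 0,"ry": 0,"rz": 0},
    {"tx": 0,"ty": 0,"tz": 0,"rx": 0,"ry": 0,"rz": 0},
    {"tx": 0,"ty": 0,"tz": 0,"rx": 0,"ry": 0,"rz": 0},
    {"tx": 0,"ty": 0,"tz": 0,"rx": 0,"ry": 0,"rz": 0},
  ],
)

```text
time_s: 5.62
tool_pos: [0.5054, -0.3185, 0.0343]
tcp_rot: [2.19, 2.251, 0.001]
force: [0.7, -0.6, 0.4]
width: 0.552
finger_force: 0.0
```

```bash
python3 -c "
from h import *
plan((.5055,-.3183,.034),.028)"
```

```text
t 5.62 tcp [ 0.5054 -0.3185  0.0343] j7 0.87 F [ 0.66 -0.59  0.42] w 0.552
turn/(pi/2) [ 0.0007  0.0003 -0.0002] sg 1 shift now-frame [0.0002 0.0001 0.0003] shift goal-frame [0.0002 0.0001 0.0003]
toolaxes now [[-0.028, 1.0, 0.001], [1.0, 0.028, -0.0], [-0.0, 0.001, -1.0]]
```

Call:
play_rows(
  steps=[
    {"tx": 0,"ty": 0,"tz": 0,"rx": 0,"ry": 0,"rz": 0},
    {"tx": 0,"ty": 0,"tz": 0,"rx": 0,"ry": 0,"rz": 0},
    {"tx": 0,"ty": 0,"tz": 0,"rx": 0,"ry": 0,"rz": 0},
    {"tx": 0,"ty": 0,"tz": 0,"rx": 0,"ry": 0,"rz": 0},
  ],
  jaw=0.29,
)

```text
time_s: 6.12
tool_pos: [0.5049, -0.3182, 0.0336]
tcp_rot: [2.19, 2.252, 0.0]
force: [0.5, 0.7, -0.2]
width: 0.298
finger_force: 0.0
```

Call:
play_rows(
  steps=[
    {"tx": 0,"ty": 0,"tz": 0,"rx": 0,"ry": 0,"rz": 0},
    {"tx": 0,"ty": 0,"tz": 0,"rx": 0,"ry": 0,"rz": 0},
    {"tx": 0,"ty": 0,"tz": 0,"rx": 0,"ry": 0,"rz": 0},
    {"tx": 0,"ty": 0,"tz": 0,"rx": 0,"ry": 0,"rz": 0},
    {"tx": 0,"ty": 0,"tz": 0,"rx": 0,"ry": 0,"rz": 0},
    {"tx": 0,"ty": 0,"tz": 0,"rx": 0,"ry": 0,"rz": 0},
  ],
  jaw=0.15,
  grip_force=45,
)

```text
time_s: 6.88
tool_pos: [0.5049, -0.3183, 0.0336]
tcp_rot: [2.19, 2.252, -0.0]
force: [0.1, 0.2, -0.5]
width: 0.248
finger_force: 45.0
```

```bash
python3 -c "
from h import *
s=robot.read_state();print(s['finger_force'],s['wrist_torque'])
plan((.5055,-.3183,.034),.028)
im=get_image('scene');crop(im,240,190,90,90,6,'pics/s3.png')"
```

```text
44.994261944666505 [-0.10833497  0.04950176 -0.09238177]
t 6.88 tcp [ 0.5049 -0.3183  0.0336] j7 0.87 F [ 0.08  0.16 -0.55] w 0.248
turn/(pi/2) [-0.      0.     -0.0002] sg 1 shift now-frame [-0.      0.0006 -0.0004] shift goal-frame [-0.      0.0006 -0.0004]
toolaxes now [[-0.028, 1.0, -0.0], [1.0, 0.028, -0.0], [-0.0, -0.0, -1.0]]
```

View pics/s3.png

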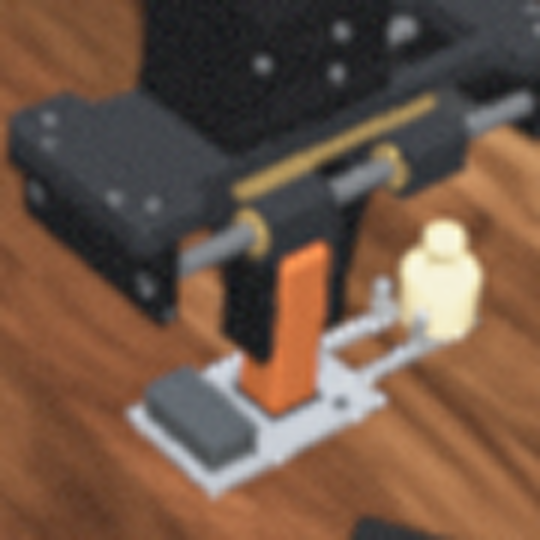

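Good grasp: width 21.6 mm, weight upright on the fork against the posts. I'll lift it slowly.

Call:
play_rows(
  steps=[
    {"tx": 0,"ty": 0,"tz": -0.002,"rx": 0,"ry": 0,"rz": 0},
    {"tx": 0,"ty": 0,"tz": -0.005,"rx": 0,"ry": 0,"rz": 0},
    {"tx": 0,"ty": 0,"tz": -0.009,"rx": 0,"ry": 0,"rz": 0},
    {"tx": 0,"ty": 0,"tz": -0.012,"rx": 0,"ry": 0,"rz": 0},
    {"tx": 0,"ty": 0,"tz": -0.012,"rx": 0,"ry": 0,"rz": 0},
    {"tx": 0,"ty": 0,"tz": -0.012,"rx": 0,"ry": 0,"rz": 0},
    {"tx": 0,"ty": 0,"tz": -0.009,"rx": 0,"ry": 0,"rz": 0},
    {"tx": 0,"ty": 0,"tz": -0.006,"rx": 0,"ry": 0,"rz": 0},
    {"tx": 0,"ty": 0,"tz": -0.003,"rx": 0,"ry": 0,"rz": 0},
    {"tx": 0,"ty": 0,"tz": 0,"rx": 0,"ry": 0,"rz": 0},
    {"tx": 0,"ty": 0,"tz": 0,"rx": 0,"ry": 0,"rz": 0},
    {"tx": 0,"ty": 0,"tz": 0,"rx": 0,"ry": 0,"rz": 0},
  ],
)

```text
time_s: 8.43
tool_pos: [0.5048, -0.3182, 0.1033]
tcp_rot: [-2.19, -2.252, 0.0]
force: [0.7, -0.3, -4.4]
width: 0.248
finger_force: 45.0
```

```bash
python3 -c "
from h import *
plan((.4864,.0857,.1036),-.302)
im=get_image('scene');cv2.imwrite('pics/s4.png',im)
m=mask(im,(18,30,160),(35,150,255),(290,180,60,70));ys,xs=np.nonzero(m);print(len(xs),xs.mean(),ys.mean(),np.ptp(xs),np.ptp(ys))"
```

```text
t 8.43 tcp [ 0.5048 -0.3182  0.1033] j7 0.814 F [ 0.73 -0.34 -4.39] w 0.248
turn/(pi/2) [-0.0003 -0.      0.2099] sg 1 shift now-frame [ 4.042e-01 -7.200e-03 -3.000e-04] shift goal-frame [ 3.801e-01 -1.377e-01 -3.000e-04]
toolaxes now [[-0.028, 1.0, -0.0], [1.0, 0.028, 0.0], [0.0, -0.0, -1.0]]
249 313.59437751004015 207.37751004016064 33 41
```

Call:
play_rows(
  steps=[
    {"tx": 0.005,"ty": 0,"tz": 0,"rx": 0,"ry": 0,"rz": 0},
    {"tx": 0.01,"ty": 0,"tz": 0,"rx": 0,"ry": 0,"rz": 0},
    {"tx": 0.015,"ty": 0,"tz": 0,"rx": 0,"ry": 0,"rz": 0},
    {"tx": 0.02,"ty": 0,"tz": 0,"rx": 0,"ry": 0,"rz": 0},
    {"tx": 0.025,"ty": 0,"tz": 0,"rx": 0,"ry": 0,"rz": 0},
    {"tx": 0.025,"ty": 0,"tz": 0,"rx": 0,"ry": 0,"rz": 0},
    {"tx": 0.025,"ty": 0,"tz": 0,"rx": 0,"ry": 0,"rz": 0},
    {"tx": 0.025,"ty": 0,"tz": 0,"rx": 0,"ry": 0,"rz": 0},
    {"tx": 0.025,"ty": 0,"tz": 0,"rx": 0,"ry": 0,"rz": 0},
    {"tx": 0.025,"ty": -0.003,"tz": 0,"rx": 0,"ry": 0,"rz": 0},
    {"tx": 0.025,"ty": -0.003,"tz": 0,"rx": 0,"ry": 0,"rz": 0},
    {"tx": 0.025,"ty": -0.001,"tz": 0,"rx": 0,"ry": 0,"rz": 0},
    {"tx": 0.025,"ty": 0,"tz": 0,"rx": 0,"ry": 0,"rz": 0},
    {"tx": 0.025,"ty": 0,"tz": 0,"rx": 0,"ry": 0,"rz": 0},
    {"tx": 0.025,"ty": 0,"tz": 0,"rx": 0,"ry": 0,"rz": 0},
    {"tx": 0.025,"ty": 0,"tz": 0,"rx": 0,"ry": 0,"rz": 0},
    {"tx": 0.02,"ty": 0,"tz": 0,"rx": 0,"ry": 0,"rz": 0},
    {"tx": 0.015,"ty": 0,"tz": 0,"rx": 0,"ry": 0,"rz": 0},
    {"tx": 0.012,"ty": 0,"tz": 0,"rx": 0,"ry": 0,"rz": 0},
    {"tx": 0.006,"ty": 0,"tz": 0,"rx": 0,"ry": 0,"rz": 0},
  ],
)

```text
time_s: 10.98
tool_pos: [0.4867, 0.085, 0.1036]
tcp_rot: [2.19, 2.252, -0.0]
force: [0.5, -0.9, -4.9]
width: 0.251
finger_force: 45.0
```

Call:
play_rows(
  steps=[
    {"tx": 0,"ty": 0,"tz": 0,"rx": 0,"ry": 0,"rz": 0},
    {"tx": 0,"ty": 0,"tz": 0,"rx": 0,"ry": 0,"rz": 0.005},
    {"tx": 0,"ty": 0,"tz": 0,"rx": 0,"ry": 0,"rz": 0.015},
    {"tx": 0,"ty": 0,"tz": 0,"rx": 0,"ry": 0,"rz": 0.02},
    {"tx": 0,"ty": 0,"tz": 0,"rx": 0,"ry": 0,"rz": 0.025},
    {"tx": 0,"ty": 0,"tz": 0,"rx": 0,"ry": 0,"rz": 0.025},
    {"tx": 0,"ty": 0,"tz": 0,"rx": 0,"ry": 0,"rz": 0.025},
    {"tx": 0,"ty": 0,"tz": 0,"rx": 0,"ry": 0,"rz": 0.025},
    {"tx": 0,"ty": 0,"tz": 0,"rx": 0,"ry": 0,"rz": 0.025},
    {"tx": 0,"ty": 0,"tz": 0,"rx": 0,"ry": 0,"rz": 0.02},
    {"tx": 0,"ty": 0,"tz": 0,"rx": 0,"ry": 0,"rz": 0.015},
    {"tx": 0,"ty": 0,"tz": 0,"rx": 0,"ry": 0,"rz": 0.01},
    {"tx": 0,"ty": 0,"tz": 0,"rx": 0,"ry": 0,"rz": 0},
    {"tx": 0,"ty": 0,"tz": 0,"rx": 0,"ry": 0,"rz": 0},
    {"tx": 0,"ty": 0,"tz": 0,"rx": 0,"ry": 0,"rz": 0},
  ],
)

```text
time_s: 12.85
tool_pos: [0.4867, 0.0844, 0.1035]
tcp_rot: [-2.53, -1.862, 0.0]
force: [0.4, -0.4, -5.3]
width: 0.248
finger_force: 45.0
```

```bash
python3 -c "
from h import *
plan((.4864,.0857,.0753),-.302)
T=get_image('top');S=get_image('scene');cv2.imwrite('pics/t5.png',T);cv2.imwrite('pics/s5.png',S)
a=cv2.resize(T[125:215,155:235],(400,450),interpolation=cv2.INTER_CUBIC)
b=cv2.resize(S[110:200,180:260],(400,450),interpolation=cv2.INTER_CUBIC)
cv2.imwrite('pics/c5.png',np.hstack([a,b]))"
```

```text
t 12.85 tcp [0.4867 0.0844 0.1035] j7 -0.451 F [ 0.4  -0.42 -5.25] w 0.248
turn/(pi/2) [-0.0001  0.0001 -0.0001] sg 1 shift now-frame [ 0.0012 -0.0007  0.0282] shift goal-frame [ 0.0012 -0.0007  0.0282]
toolaxes now [[0.298, 0.955, -0.0], [0.955, -0.298, -0.0], [-0.0, -0.0, -1.0]]
```

View pics/c5.png

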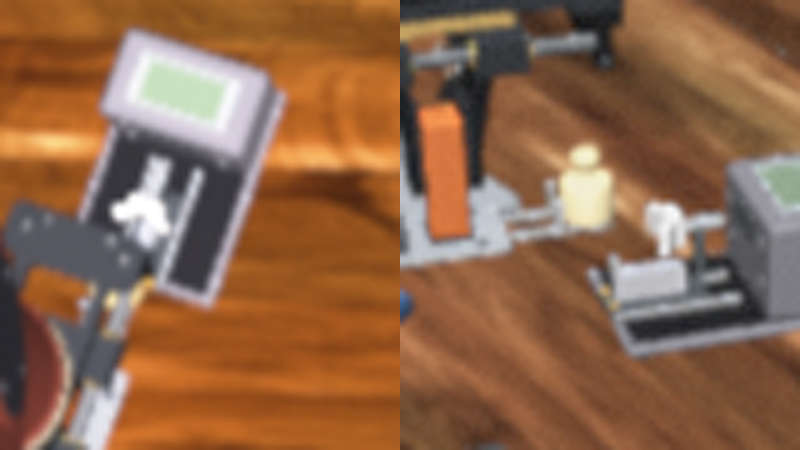

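The top view shows the white jaw at crop (140,215), partly beside the gripper. The scene view shows the weight upright on the fork, short of the rib. Before going in, I'll take a second, finer lateral measurement of the scale from the unobstructed first picture, using the white jaw, rib and housing edges.

```bash
python3 - <<'E'
from h import *
T=cv2.imread("pics/top0.png");x0,y0=160,125
c=cv2.resize(T[y0:y0+68,x0:x0+60],None,fx=8,fy=8,interpolation=cv2.INTER_CUBIC);H=cv2.cvtColor(c,cv2.COLOR_BGR2HSV)
th=np.radians(-17.3);u=np.array([np.cos(th),np.sin(th)]);v=np.array([-u[1],u[0]])
w=lambda q,z:(lambda X:np.array([X@u,X@v]))(ray("top",(q[0]+.5)/8-.5+x0,(q[1]+.5)/8-.5+y0,z)[:2])
def stats(nm,m,z,op=5):
    m=cv2.morphologyEx(m,cv2.MORPH_OPEN,np.ones((op,op)))
    C=max(cv2.findContours(m,0,2)[0],key=cv2.contourArea);P=np.array([w(q,z) for q in C[:,0]])
    r=cv2.minAreaRect(C);print(nm,"area",cv2.contourArea(C),"u",P[:,0].min().round(4),P[:,0].max().round(4),"v",P[:,1].min().round(4),P[:,1].max().round(4),"mid v",((P[:,1].min()+P[:,1].max())/2).round(4),"rect",r[1],r[2])
ROI=np.zeros(c.shape[:2],np.uint8);ROI[260:470,60:400]=255
V=H[...,2];Sx=H[...,1]
stats("jaw z.066",cv2.inRange(c,np.array((228,)*3),np.array((255,)*3))&ROI,.066)
stats("lcd",cv2.inRange(H,np.array((40,40,120)),np.array((80,255,255))),.072)
stats("housing",cv2.inRange(H,np.array((0,0,150)),np.array((179,60,255)))&cv2.inRange(np.indices(c.shape[:2])[0].astype(np.float32),0,330),.072,25)
# profiles along lateral at several u (relative to nest u), z plane .011 and .034
n=np.array([.601,.050]);print("nest uv",n@u,n@v)
g=cv2.cvtColor(T,cv2.COLOR_BGR2GRAY).astype(np.float32);sat=cv2.cvtColor(T,cv2.COLOR_BGR2HSV)[...,1].astype(np.float32)
for z,us in((.011,(-.02,-.01,.01,.02,.03)),(.034,(-.012,-.006,.02,.03,.04))):
    for du in us:
        L=np.arange(-.06,.0601,.003);q=np.array([proj("top",np.append((n@u+du)*u+(n@v+l)*v,z)) for l in L],np.float32)
        print(z,du,cv2.remap(g,q[:,0],q[:,1],1).ravel().astype(int).tolist())
E
```

```text
jaw z.066 area 3466.0 u 0.5325 0.5761 v 0.2105 0.2434 mid v 0.227 rect (108.90950775146484, 73.46095275878906) 72.94303131103516
lcd area 1143.5 u 0.6319 0.6456 v 0.2081 0.2341 mid v 0.2211 rect (36.0, 67.0) 90.0
housing area 34438.5 u 0.6104 0.667 v 0.1819 0.2721 mid v 0.227 rect (246.4217529296875, 149.3317108154297) 17.592424392700195
nest uv 0.5589424967972919 0.22646033929588924
0.011 -0.02 [103, 100, 99, 105, 144, 175, 141, 88, 65, 61, 58, 60, 62, 63, 88, 144, 175, 135, 122, 142, 185, 218, 228, 212, 180, 163, 138, 84, 60, 59, 60, 59, 59, 71, 111, 156, 152, 112, 87, 82, 77]
0.011 -0.01 [98, 99, 100, 109, 143, 171, 142, 88, 60, 55, 55, 55, 56, 58, 82, 147, 184, 143, 122, 146, 194, 227, 234, 213, 177, 175, 147, 82, 57, 54, 54, 55, 55, 65, 102, 143, 140, 102, 83, 81, 83]
0.011 0.01 [85, 85, 86, 96, 131, 162, 143, 89, 59, 56, 56, 56, 56, 57, 84, 148, 185, 170, 179, 218, 248, 253, 252, 245, 232, 243, 250, 252, 250, 220, 151, 83, 58, 62, 90, 135, 146, 116, 104, 101, 97]
0.011 0.02 [90, 90, 90, 98, 132, 163, 143, 88, 58, 56, 55, 55, 55, 56, 82, 137, 166, 146, 120, 122, 148, 191, 232, 2
[... 568 characters left out ...]
32, 167, 211, 234, 228, 196, 173, 177, 114, 67, 57, 55, 55, 55, 58, 88, 138, 150, 113, 91, 94, 99, 102, 101]
0.034 0.02 [92, 93, 107, 144, 165, 131, 77, 56, 55, 55, 55, 55, 60, 101, 161, 165, 131, 112, 113, 130, 166, 205, 229, 227, 213, 156, 99, 61, 55, 54, 54, 58, 86, 132, 147, 123, 101, 96, 95, 96, 97]
0.034 0.03 [90, 91, 106, 145, 171, 139, 80, 56, 54, 55, 54, 55, 62, 109, 172, 165, 103, 64, 59, 74, 128, 199, 223, 218, 194, 116, 65, 54, 54, 54, 54, 58, 87, 139, 162, 142, 133, 141, 153, 165, 175]
0.034 0.04 [81, 81, 99, 144, 178, 145, 81, 55, 55, 55, 55, 55, 60, 103, 169, 167, 104, 60, 54, 64, 107, 172, 202, 200, 184, 119, 69, 55, 54, 54, 54, 57, 80, 134, 169, 160, 165, 171, 171, 170, 169]
```

Base edges, jaw, housing and rib agree on a scale centreline at v = 0.2269, with yaw -17.3°. The lifter's plate edge is visible in the second top picture, so I'll check it in the same frame.

```bash
python3 - <<'E'
from h import *
T=cv2.imread("pics/t5.png");S=cv2.imread("pics/s5.png")
th=np.radians(-17.3);u=np.array([np.cos(th),np.sin(th)]);v=np.array([-u[1],u[0]])
p=np.array([.4867,.0844]);print("tcp uv",p@u,p@v)
for nm,im in(("top",T),("scene",S)):
    g=cv2.cvtColor(im,cv2.COLOR_BGR2HSV)[...,1].astype(np.float32)
    for du in(-.045,-.03,-.02,0,.015,.025):
        L=np.arange(-.037,-.014,.0015);q=np.array([proj(nm,np.append((p@u+du)*u+(p@v+l)*v,.0735)) for l in L],np.float32)
        print(nm,du,cv2.remap(g,q[:,0],q[:,1],1).ravel().astype(int).tolist())
E
```

```text
tcp uv 0.4395836417458464 0.22531416269169458
top -0.045 [200, 200, 201, 200, 194, 182, 140, 97, 59, 24, 16, 11, 9, 9, 21, 29]
top -0.03 [198, 197, 197, 196, 194, 181, 158, 117, 69, 34, 17, 11, 13, 15, 20, 25]
top -0.02 [204, 203, 201, 199, 195, 183, 153, 116, 71, 28, 18, 10, 12, 14, 12, 8]
top 0 [201, 201, 200, 201, 196, 185, 152, 103, 56, 24, 6, 7, 8, 8, 8, 9]
top 0.015 [211, 211, 211, 210, 202, 191, 142, 87, 49, 14, 11, 13, 15, 17, 17, 15]
top 0.025 [211, 211, 209, 208, 200, 187, 151, 103, 61, 28, 10, 9, 11, 15, 18, 22]
scene -0.045 [138, 139, 139, 125, 108, 93, 75, 56, 35, 17, 6, 8, 10, 12, 12, 12]
scene -0.03 [149, 144, 139, 128, 106, 80, 58, 39, 29, 20, 9, 7, 9, 11, 13, 14]
scene -0.02 [143, 136, 119, 99, 81, 61, 45, 30, 13, 8, 9, 11, 13, 14, 14, 15]
scene 0 [144, 137, 124, 109, 95, 77, 57, 38, 20, 14, 14, 13, 14, 15, 16, 16]
scene 0.015 [140, 136, 123, 104, 86, 69, 50, 35, 20, 4, 5, 8, 11, 14, 15, 16]
scene 0.025 [144, 136, 127, 118, 97, 75, 55, 34, 25, 19, 14, 9, 10, 12, 13, 15]
```

The lifter axis sits about 2 mm to the right of the scale's centreline. I'll shift +2 mm, lower to insertion height and begin the advance.

Call:
play_rows(
  steps=[
    {"tx": 0.001,"ty": 0,"tz": 0.002,"rx": 0,"ry": 0,"rz": 0},
    {"tx": 0.001,"ty": 0,"tz": 0.004,"rx": 0,"ry": 0,"rz": 0},
    {"tx": 0,"ty": 0,"tz": 0.006,"rx": 0,"ry": 0,"rz": 0},
    {"tx": 0,"ty": 0,"tz": 0.006,"rx": 0,"ry": 0,"rz": 0},
    {"tx": 0,"ty": 0,"tz": 0.005,"rx": 0,"ry": 0,"rz": 0},
    {"tx": 0,"ty": 0,"tz": 0.003,"rx": 0,"ry": 0,"rz": 0},
    {"tx": 0,"ty": 0,"tz": 0.002,"rx": 0,"ry": 0,"rz": 0},
    {"tx": 0,"ty": 0,"tz": 0,"rx": 0,"ry": 0,"rz": 0},
    {"tx": 0,"ty": 0.002,"tz": 0,"rx": 0,"ry": 0,"rz": 0},
    {"tx": 0,"ty": 0.004,"tz": 0,"rx": 0,"ry": 0,"rz": 0},
    {"tx": 0,"ty": 0.004,"tz": 0,"rx": 0,"ry": 0,"rz": 0},
    {"tx": 0,"ty": 0.004,"tz": 0,"rx": 0,"ry": 0,"rz": 0},
    {"tx": 0,"ty": 0.003,"tz": 0,"rx": 0,"ry": 0,"rz": 0},
    {"tx": 0,"ty": 0.002,"tz": 0,"rx": 0,"ry": 0,"rz": 0},
    {"tx": 0,"ty": 0.001,"tz": 0,"rx": 0,"ry": 0,"rz": 0},
    {"tx": 0,"ty": 0,"tz": 0,"rx": 0,"ry": 0,"rz": 0},
    {"tx": 0,"ty": 0,"tz": 0,"rx": 0,"ry": 0,"rz": 0},
    {"tx": 0,"ty": 0,"tz": 0,"rx": 0,"ry": 0,"rz": 0},
  ],
)

```text
time_s: 15.2
tool_pos: [0.5064, 0.0804, 0.0756]
tcp_rot: [-2.53, -1.862, -0.0]
force: [-0.3, 0.1, -5.1]
width: 0.252
finger_force: 45.0
```

```bash
cat >>h.py <<'E'
th=np.radians(-17.3);U=np.array([np.cos(th),np.sin(th),0]);W=np.array([-U[1],U[0],0])
def st(n=1):
    s=robot.read_state();p,F=s["tool_pos"],s["force"]
    print("t",round(s["time_s"],2),"u,v,z",round(p@U,4),round(p@W,4),round(p[2],4),"Fu,Fv,Fz",round(F@U,2),round(F@W,2),round(F[2],2),"M",s["wrist_torque"].round(2),"w",round(s["width"],3))
E
python3 -c "
from h import *
st()
S=get_image('scene');crop(S,180,110,100,75,8,'pics/c6.png')"
```

```text
t 15.2 u,v,z 0.4596 0.2273 0.0756 Fu,Fv,Fz -0.28 0.0 -5.11 M [-0.08  0.16 -0.06] w 0.252
```

View pics/c6.png

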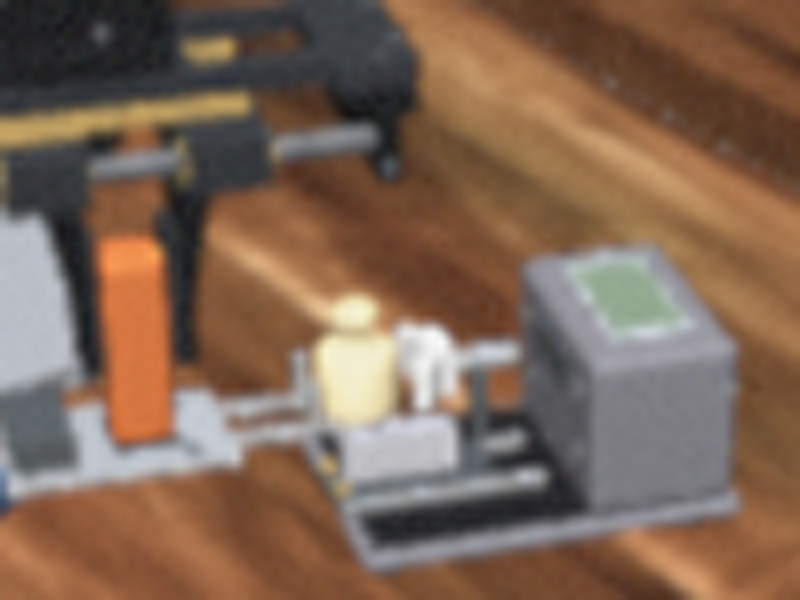

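The weight stands upright on the fork at crop (355,370), just before the white jaw wings at (400-455,365) and over the rib. I'll advance in small steps, watching the force.

Call:
play_rows(
  steps=[
    {"tx": 0,"ty": 0.001,"tz": 0,"rx": 0,"ry": 0,"rz": 0},
    {"tx": 0,"ty": 0.001,"tz": 0,"rx": 0,"ry": 0,"rz": 0},
    {"tx": 0,"ty": 0.001,"tz": 0,"rx": 0,"ry": 0,"rz": 0},
    {"tx": 0,"ty": 0,"tz": 0,"rx": 0,"ry": 0,"rz": 0},
    {"tx": 0,"ty": 0,"tz": 0,"rx": 0,"ry": 0,"rz": 0},
  ],
)

```text
time_s: 15.88
tool_pos: [0.5093, 0.0794, 0.0755]
tcp_rot: [2.531, 1.862, -0.0]
force: [0.7, 0.2, -4.2]
width: 0.254
finger_force: 45.0
```

```bash
python3 -c "
from h import *
st()"
```

```text
t 15.88 u,v,z 0.4626 0.2273 0.0755 Fu,Fv,Fz 0.62 0.4 -4.24 M [-0.06  0.23 -0.03] w 0.254
```

Call:
play_rows(
  steps=[
    {"tx": 0,"ty": 0.001,"tz": 0,"rx": 0,"ry": 0,"rz": 0},
    {"tx": 0,"ty": 0.001,"tz": 0,"rx": 0,"ry": 0,"rz": 0},
    {"tx": 0,"ty": 0.001,"tz": 0,"rx": 0,"ry": 0,"rz": 0},
    {"tx": 0,"ty": 0,"tz": 0,"rx": 0,"ry": 0,"rz": 0},
    {"tx": 0,"ty": 0,"tz": 0,"rx": 0,"ry": 0,"rz": 0},
  ],
)

```text
time_s: 16.5
tool_pos: [0.5121, 0.0786, 0.0755]
tcp_rot: [-2.531, -1.862, 0.0]
force: [-0.4, 0.2, -4.5]
width: 0.25
finger_force: 45.0
```

```bash
python3 -c "
from h import *
st()"
```

```text
t 16.5 u,v,z 0.4656 0.2273 0.0755 Fu,Fv,Fz -0.42 0.1 -4.53 M [-0.09  0.2  -0.  ] w 0.25
```

Call:
play_rows(
  steps=[
    {"tx": 0,"ty": 0.001,"tz": 0,"rx": 0,"ry": 0,"rz": 0},
    {"tx": 0,"ty": 0.001,"tz": 0,"rx": 0,"ry": 0,"rz": 0},
    {"tx": 0,"ty": 0.001,"tz": 0,"rx": 0,"ry": 0,"rz": 0},
    {"tx": 0,"ty": 0,"tz": 0,"rx": 0,"ry": 0,"rz": 0},
    {"tx": 0,"ty": 0,"tz": 0,"rx": 0,"ry": 0,"rz": 0},
  ],
)

```text
time_s: 17.12
tool_pos: [0.515, 0.0777, 0.0755]
tcp_rot: [-2.53, -1.862, 0.0]
force: [-0.3, 1.3, -5.9]
width: 0.248
finger_force: 45.0
```

```bash
python3 -c "
from h import *
st()"
```

```text
t 17.12 u,v,z 0.4686 0.2274 0.0755 Fu,Fv,Fz -0.68 1.11 -5.87 M [ 0.12  0.36 -0.  ] w 0.248
```

Call:
play_rows(
  steps=[
    {"tx": 0,"ty": 0.001,"tz": 0,"rx": 0,"ry": 0,"rz": 0},
    {"tx": 0,"ty": 0.001,"tz": 0,"rx": 0,"ry": 0,"rz": 0},
    {"tx": 0,"ty": 0,"tz": 0,"rx": 0,"ry": 0,"rz": 0},
    {"tx": 0,"ty": 0,"tz": 0,"rx": 0,"ry": 0,"rz": 0},
  ],
)

```text
time_s: 17.62
tool_pos: [0.5169, 0.0771, 0.0755]
tcp_rot: [-2.53, -1.862, 0.0]
force: [-0.2, -0.4, -6.0]
width: 0.25
finger_force: 45.0
```

```bash
python3 -c "
from h import *
st()"
```

```text
t 17.62 u,v,z 0.4706 0.2273 0.0755 Fu,Fv,Fz -0.08 -0.45 -6.04 M [0.18 0.4  0.06] w 0.25
```

Call:
play_rows(
  steps=[
    {"tx": 0,"ty": 0,"tz": 0,"rx": 0,"ry": 0,"rz": 0},
  ],
)

```text
time_s: 17.75
tool_pos: [0.5169, 0.0771, 0.0756]
tcp_rot: [-2.53, -1.862, 0.0]
force: [0.1, -0.0, -4.9]
width: 0.249
finger_force: 45.0
```

```bash
python3 -c "
from h import *
st();S=get_image('scene');cv2.imwrite('pics/s7.png',S);st();get_image('scene');st()
A=cv2.imread('pics/s5.png')
for n,im in(('s5',A),('s7',S)):
    m=mask(im,(18,30,160),(35,150,255),(195,125,60,45));ys,xs=np.nonzero(m);print(n,len(xs),xs.mean(),ys.mean(),np.ptp(xs),np.ptp(ys))"
```

```text
t 17.75 u,v,z 0.4706 0.2273 0.0756 Fu,Fv,Fz 0.1 -0.02 -4.94 M [0.2  0.35 0.05] w 0.249
t 17.8 u,v,z 0.4706 0.2273 0.0756 Fu,Fv,Fz -0.83 0.8 -5.19 M [0.14 0.43 0.05] w 0.251
t 17.85 u,v,z 0.4706 0.2273 0.0755 Fu,Fv,Fz -1.67 0.38 -5.66 M [ 0.19  0.42 -0.01] w 0.25
s5 143 217.04195804195805 148.020979020979 10 29
s7 129 227.1860465116279 154.7829457364341 37 43
```

Contact seems to have begun, since the wrist moment is rising. I'll go on in 1 to 2 mm steps with averaged readings.

Call:
play_rows(
  steps=[
    {"tx": 0,"ty": 0.001,"tz": 0,"rx": 0,"ry": 0,"rz": 0},
    {"tx": 0,"ty": 0.001,"tz": 0,"rx": 0,"ry": 0,"rz": 0},
    {"tx": 0,"ty": 0,"tz": 0,"rx": 0,"ry": 0,"rz": 0},
    {"tx": 0,"ty": 0,"tz": 0,"rx": 0,"ry": 0,"rz": 0},
  ],
)

```text
time_s: 18.35
tool_pos: [0.5188, 0.0764, 0.0755]
tcp_rot: [2.531, 1.862, -0.0]
force: [-1.5, 0.9, -5.9]
width: 0.252
finger_force: 45.0
```

```bash
cat >>h.py <<'E'
def av(n=4):
    r=[]
    for i in range(n):
        if i:get_image("scene")
        s=robot.read_state();p,F,M=s["tool_pos"],s["force"],s["wrist_torque"];r.append([p@U,p@W,p[2],F@U,F@W,F[2],M@U,M@W,M[2]])
    print("t",round(s["time_s"],2),"uvz",np.mean(r,0)[:3].round(4),"F",np.mean(r,0)[3:6].round(2),"M",np.mean(r,0)[6:].round(3))
E
python3 -c "
from h import *
av()"
```

```text
t 18.5 uvz [0.4726 0.2273 0.0755] F [-1.53  0.38 -5.89] M [0.018 0.524 0.006]
```

Call:
play_rows(
  steps=[
    {"tx": 0,"ty": 0.001,"tz": 0,"rx": 0,"ry": 0,"rz": 0},
    {"tx": 0,"ty": 0.001,"tz": 0,"rx": 0,"ry": 0,"rz": 0},
    {"tx": 0,"ty": 0,"tz": 0,"rx": 0,"ry": 0,"rz": 0},
  ],
)

```text
time_s: 18.88
tool_pos: [0.5209, 0.0759, 0.0756]
tcp_rot: [2.53, 1.862, 0.0]
force: [-0.1, 0.6, -5.5]
width: 0.25
finger_force: 45.0
```

```bash
python3 -c "
from h import *
av()"
```

```text
t 19.02 uvz [0.4747 0.2273 0.0756] F [-0.77  0.46 -5.31] M [0.027 0.481 0.038]
```

Call:
play_rows(
  steps=[
    {"tx": 0,"ty": 0.001,"tz": 0,"rx": 0,"ry": 0,"rz": 0},
    {"tx": 0,"ty": 0,"tz": 0,"rx": 0,"ry": 0,"rz": 0},
    {"tx": 0,"ty": 0,"tz": 0,"rx": 0,"ry": 0,"rz": 0},
  ],
)

```text
time_s: 19.4
tool_pos: [0.5218, 0.0756, 0.0756]
tcp_rot: [2.53, 1.862, 0.0]
force: [-1.6, 0.8, -4.7]
width: 0.25
finger_force: 45.0
```

```bash
python3 -c "
from h import *
av()"
```

```text
t 19.55 uvz [0.4757 0.2273 0.0756] F [-1.49  0.61 -5.01] M [0.032 0.485 0.038]
```

Call:
play_rows(
  steps=[
    {"tx": 0,"ty": 0.001,"tz": 0,"rx": 0,"ry": 0,"rz": 0},
    {"tx": 0,"ty": 0,"tz": 0,"rx": 0,"ry": 0,"rz": 0},
    {"tx": 0,"ty": 0,"tz": 0,"rx": 0,"ry": 0,"rz": 0},
  ],
)

```text
time_s: 19.92
tool_pos: [0.5227, 0.0753, 0.0756]
tcp_rot: [2.53, 1.862, 0.0]
force: [-1.9, 1.1, -5.1]
width: 0.25
finger_force: 45.0
```

```bash
python3 -c "
from h import *
av()"
```

```text
t 20.07 uvz [0.4766 0.2273 0.0756] F [-1.93  0.52 -5.11] M [0.062 0.506 0.046]
```

Call:
play_rows(
  steps=[
    {"tx": 0,"ty": 0.001,"tz": 0,"rx": 0,"ry": 0,"rz": 0},
    {"tx": 0,"ty": 0,"tz": 0,"rx": 0,"ry": 0,"rz": 0},
    {"tx": 0,"ty": 0,"tz": 0,"rx": 0,"ry": 0,"rz": 0},
  ],
)

```text
time_s: 20.45
tool_pos: [0.5236, 0.075, 0.0755]
tcp_rot: [2.53, 1.862, -0.0]
force: [-1.1, 1.6, -4.3]
width: 0.248
finger_force: 45.0
```

```bash
python3 -c "
from h import *
av()"
```

```text
t 20.6 uvz [0.4776 0.2273 0.0756] F [-1.4   0.98 -4.88] M [0.076 0.551 0.048]
```

Call:
play_rows(
  steps=[
    {"tx": 0,"ty": 0.0007,"tz": 0,"rx": 0,"ry": 0,"rz": 0},
    {"tx": 0,"ty": 0,"tz": 0,"rx": 0,"ry": 0,"rz": 0},
    {"tx": 0,"ty": 0,"tz": 0,"rx": 0,"ry": 0,"rz": 0},
  ],
)

```text
time_s: 20.98
tool_pos: [0.5241, 0.0749, 0.0755]
tcp_rot: [-2.53, -1.862, 0.0]
force: [-3.2, 1.6, -4.3]
width: 0.25
finger_force: 45.0
```

```bash
python3 -c "
from h import *
av()"
```

```text
t 21.12 uvz [0.4782 0.2273 0.0755] F [-3.13  0.65 -4.88] M [0.143 0.866 0.081]
```

Call:
play_rows(
  steps=[
    {"tx": 0,"ty": 0.0005,"tz": 0,"rx": 0,"ry": 0,"rz": 0},
    {"tx": 0,"ty": 0,"tz": 0,"rx": 0,"ry": 0,"rz": 0},
    {"tx": 0,"ty": 0,"tz": 0,"rx": 0,"ry": 0,"rz": 0},
  ],
)

```text
time_s: 21.5
tool_pos: [0.5244, 0.0748, 0.0754]
tcp_rot: [-2.53, -1.862, 0.001]
force: [-4.4, 2.0, -3.8]
width: 0.248
finger_force: 45.0
```

```bash
python3 -c "
from h import *
av()"
```

```text
t 21.65 uvz [0.4784 0.2274 0.0754] F [-4.81  1.28 -3.96] M [0.152 1.287 0.048]
```

Call:
play_rows(
  steps=[
    {"tx": 0.0003,"ty": 0.0005,"tz": 0,"rx": 0,"ry": 0,"rz": 0},
    {"tx": 0,"ty": 0,"tz": 0,"rx": 0,"ry": 0,"rz": 0},
    {"tx": 0,"ty": 0,"tz": 0,"rx": 0,"ry": 0,"rz": 0},
  ],
)

```text
time_s: 22.02
tool_pos: [0.5246, 0.0749, 0.0753]
tcp_rot: [-2.53, -1.861, 0.002]
force: [-5.3, 2.5, -4.0]
width: 0.249
finger_force: 45.0
```

```bash
python3 -c "
from h import *
av()
S=get_image('scene');crop(S,180,110,100,75,8,'pics/c8.png')"
```

```text
t 22.18 uvz [0.4785 0.2275 0.0753] F [-6.07  0.8  -3.09] M [ 1.500e-02  1.591e+00 -1.000e-03]
```

View pics/c8.png

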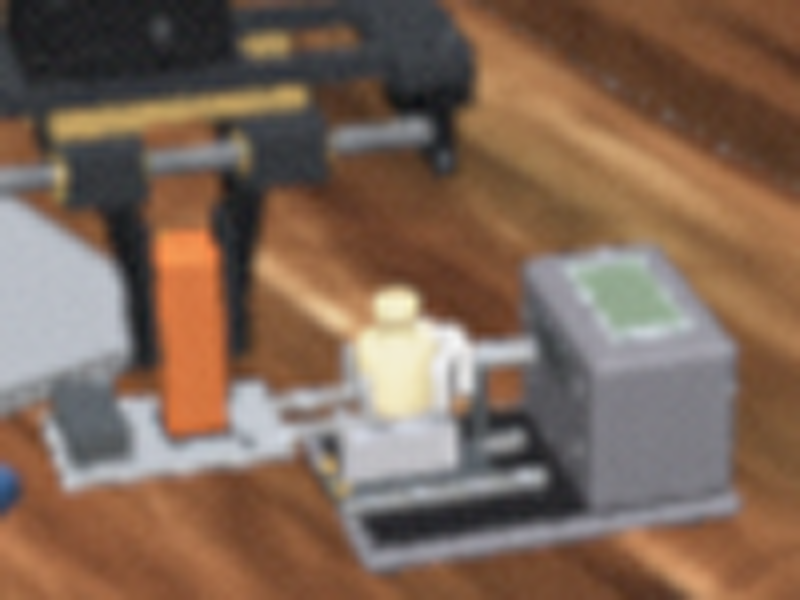

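The weight stands upright, pressed between the backrest posts and the white jaw at crop (397,370), with about 6 N at the firm end. Now I'll lower in stages while holding the push.

Call:
play_rows(
  steps=[
    {"tx": 0,"ty": 0,"tz": 0.001,"rx": 0,"ry": 0,"rz": 0},
    {"tx": 0,"ty": 0,"tz": 0.0015,"rx": 0,"ry": 0,"rz": 0},
    {"tx": 0,"ty": 0,"tz": 0.001,"rx": 0,"ry": 0,"rz": 0},
    {"tx": 0,"ty": 0,"tz": 0,"rx": 0,"ry": 0,"rz": 0},
    {"tx": 0,"ty": 0,"tz": 0,"rx": 0,"ry": 0,"rz": 0},
  ],
)

```text
time_s: 22.85
tool_pos: [0.5245, 0.0749, 0.0718]
tcp_rot: [-2.53, -1.861, 0.002]
force: [-6.0, 2.5, -3.3]
width: 0.249
finger_force: 45.0
```

```bash
python3 -c "
from h import *
av(3)"
```

```text
t 22.95 uvz [0.4786 0.2275 0.0718] F [-6.1   0.51 -3.92] M [-0.007  1.509  0.022]
```

Call:
play_rows(
  steps=[
    {"tx": 0,"ty": 0,"tz": 0.001,"rx": 0,"ry": 0,"rz": 0},
    {"tx": 0,"ty": 0,"tz": 0.001,"rx": 0,"ry": 0,"rz": 0},
    {"tx": 0,"ty": 0,"tz": 0.001,"rx": 0,"ry": 0,"rz": 0},
    {"tx": 0,"ty": 0,"tz": 0,"rx": 0,"ry": 0,"rz": 0},
    {"tx": 0,"ty": 0,"tz": 0,"rx": 0,"ry": 0,"rz": 0},
  ],
)

```text
time_s: 23.58
tool_pos: [0.5246, 0.0748, 0.0688]
tcp_rot: [-2.53, -1.861, 0.002]
force: [-4.6, 2.2, -3.7]
width: 0.249
finger_force: 45.0
```

```bash
python3 -c "
from h import *
av(3)"
```

```text
t 23.68 uvz [0.4786 0.2275 0.0688] F [-5.34  0.32 -3.94] M [0.022 1.475 0.055]
```

Call:
play_rows(
  steps=[
    {"tx": 0,"ty": 0,"tz": 0.001,"rx": 0,"ry": 0,"rz": 0},
    {"tx": 0,"ty": 0,"tz": 0.001,"rx": 0,"ry": 0,"rz": 0},
    {"tx": 0,"ty": 0,"tz": 0.0008,"rx": 0,"ry": 0,"rz": 0},
    {"tx": 0,"ty": 0,"tz": 0,"rx": 0,"ry": 0,"rz": 0},
    {"tx": 0,"ty": 0,"tz": 0,"rx": 0,"ry": 0,"rz": 0},
  ],
)

```text
time_s: 24.3
tool_pos: [0.5247, 0.0748, 0.066]
tcp_rot: [-2.53, -1.861, 0.002]
force: [-5.3, 1.7, -4.6]
width: 0.251
finger_force: 45.0
```

```bash
python3 -c "
from h import *
av(3)"
```

```text
t 24.4 uvz [0.4787 0.2275 0.066 ] F [-5.2   0.06 -4.4 ] M [-0.026  1.39   0.022]
```

The weight is past the lip's height with no contact. Easing off, then lowering onto the rib.

Call:
play_rows(
  steps=[
    {"tx": 0,"ty": -0.001,"tz": 0,"rx": 0,"ry": 0,"rz": 0},
    {"tx": 0,"ty": -0.001,"tz": 0,"rx": 0,"ry": 0,"rz": 0},
    {"tx": 0,"ty": -0.001,"tz": 0,"rx": 0,"ry": 0,"rz": 0},
    {"tx": 0,"ty": -0.001,"tz": 0,"rx": 0,"ry": 0,"rz": 0},
    {"tx": 0,"ty": 0,"tz": 0,"rx": 0,"ry": 0,"rz": 0},
    {"tx": 0,"ty": 0,"tz": 0,"rx": 0,"ry": 0,"rz": 0},
  ],
)

```text
time_s: 25.15
tool_pos: [0.5216, 0.0759, 0.0663]
tcp_rot: [2.53, 1.862, 0.0]
force: [-1.5, 0.6, -4.3]
width: 0.249
finger_force: 45.0
```

```bash
python3 -c "
from h import *
av(3)"
```

```text
t 25.25 uvz [0.4754 0.2276 0.0663] F [-1.44  0.22 -4.82] M [-0.148  0.446  0.017]
```

Call:
play_rows(
  steps=[
    {"tx": 0,"ty": 0,"tz": 0.001,"rx": 0,"ry": 0,"rz": 0},
    {"tx": 0,"ty": 0,"tz": 0.001,"rx": 0,"ry": 0,"rz": 0},
    {"tx": 0,"ty": 0,"tz": 0.001,"rx": 0,"ry": 0,"rz": 0},
    {"tx": 0,"ty": 0,"tz": 0.001,"rx": 0,"ry": 0,"rz": 0},
    {"tx": 0,"ty": 0,"tz": 0,"rx": 0,"ry": 0,"rz": 0},
    {"tx": 0,"ty": 0,"tz": 0,"rx": 0,"ry": 0,"rz": 0},
  ],
)

```text
time_s: 26.0
tool_pos: [0.5217, 0.076, 0.0624]
tcp_rot: [2.53, 1.862, 0.0]
force: [-1.9, 0.4, -2.3]
width: 0.25
finger_force: 45.0
```

```bash
python3 -c "
from h import *
av(3)"
```

```text
t 26.1 uvz [0.4755 0.2277 0.0623] F [-1.5  -0.39 -2.2 ] M [-0.154  0.268 -0.005]
```

The weight's load has gone over to the rib. Backing the posts off 2 mm, then lowering the fork to 8 mm below.

Call:
play_rows(
  steps=[
    {"tx": 0,"ty": -0.001,"tz": 0,"rx": 0,"ry": 0,"rz": 0},
    {"tx": 0,"ty": -0.001,"tz": 0,"rx": 0,"ry": 0,"rz": 0},
    {"tx": 0,"ty": 0,"tz": 0.001,"rx": 0,"ry": 0,"rz": 0},
    {"tx": 0,"ty": 0,"tz": 0.002,"rx": 0,"ry": 0,"rz": 0},
    {"tx": 0,"ty": 0,"tz": 0.002,"rx": 0,"ry": 0,"rz": 0},
    {"tx": 0,"ty": 0,"tz": 0.002,"rx": 0,"ry": 0,"rz": 0},
    {"tx": 0,"ty": 0,"tz": 0,"rx": 0,"ry": 0,"rz": 0},
    {"tx": 0,"ty": 0,"tz": 0,"rx": 0,"ry": 0,"rz": 0},
  ],
)

```text
time_s: 27.1
tool_pos: [0.5197, 0.0765, 0.0553]
tcp_rot: [2.531, 1.862, -0.0]
force: [0.1, -0.7, -2.1]
width: 0.249
finger_force: 45.0
```

```bash
python3 -c "
from h import *
av(3)"
```

```text
t 27.2 uvz [0.4734 0.2276 0.0553] F [-0.3  -0.32 -2.51] M [-0.144 -0.022 -0.01 ]
```

The fork is free. Drawing it straight back.

Call:
play_rows(
  steps=[
    {"tx": 0,"ty": -0.001,"tz": 0,"rx": 0,"ry": 0,"rz": 0},
    {"tx": 0,"ty": -0.002,"tz": 0,"rx": 0,"ry": 0,"rz": 0},
    {"tx": 0,"ty": -0.003,"tz": 0,"rx": 0,"ry": 0,"rz": 0},
    {"tx": 0,"ty": -0.003,"tz": 0,"rx": 0,"ry": 0,"rz": 0},
    {"tx": 0,"ty": -0.002,"tz": 0,"rx": 0,"ry": 0,"rz": 0},
    {"tx": 0,"ty": 0,"tz": 0,"rx": 0,"ry": 0,"rz": 0},
  ],
)

```text
time_s: 27.95
tool_pos: [0.509, 0.0799, 0.0553]
tcp_rot: [-2.53, -1.862, -0.0]
force: [-0.6, -0.6, -3.7]
width: 0.251
finger_force: 45.0
```

```bash
python3 -c "
from h import *
av(3)"
```

```text
t 28.05 uvz [0.4623 0.2277 0.0553] F [ 0.16 -0.03 -3.39] M [-0.128 -0.014 -0.045]
```

Call:
play_rows(
  steps=[
    {"tx": 0,"ty": -0.003,"tz": 0,"rx": 0,"ry": 0,"rz": 0},
    {"tx": 0,"ty": -0.005,"tz": 0,"rx": 0,"ry": 0,"rz": 0},
    {"tx": 0,"ty": -0.006,"tz": 0,"rx": 0,"ry": 0,"rz": 0},
    {"tx": 0,"ty": -0.006,"tz": 0,"rx": 0,"ry": 0,"rz": 0},
    {"tx": 0,"ty": -0.008,"tz": 0,"rx": 0,"ry": 0,"rz": 0},
    {"tx": 0,"ty": -0.01,"tz": 0,"rx": 0,"ry": 0,"rz": 0},
    {"tx": 0,"ty": -0.01,"tz": 0,"rx": 0,"ry": 0,"rz": 0},
    {"tx": 0,"ty": -0.007,"tz": 0,"rx": 0,"ry": 0,"rz": 0},
    {"tx": 0,"ty": -0.004,"tz": 0,"rx": 0,"ry": 0,"rz": 0},
    {"tx": -0.005,"ty": 0,"tz": 0,"rx": 0,"ry": 0,"rz": 0},
    {"tx": -0.012,"ty": 0,"tz": 0,"rx": 0,"ry": 0,"rz": 0},
    {"tx": -0.012,"ty": 0,"tz": 0,"rx": 0,"ry": 0,"rz": 0},
    {"tx": -0.006,"ty": 0,"tz": 0,"rx": 0,"ry": 0,"rz": 0},
    {"tx": 0,"ty": 0,"tz": 0,"rx": 0,"ry": 0,"rz": 0},
    {"tx": 0,"ty": 0,"tz": 0,"rx": 0,"ry": 0,"rz": 0},
    {"tx": 0,"ty": 0,"tz": 0,"rx": 0,"ry": 0,"rz": 0},
  ],
)

```text
time_s: 30.05
tool_pos: [0.4425, 0.0643, 0.0553]
tcp_rot: [2.53, 1.862, 0.0]
force: [0.4, -0.2, -3.4]
width: 0.248
finger_force: 45.0
```

```bash
python3 -c "
from h import *
av(3);plan((.4425,.064,.0345),-.302)
S=get_image('scene');crop(S,130,110,150,112,5,'pics/c9.png')"
```

```text
t 30.15 uvz [0.4033 0.1929 0.0553] F [-0.21 -0.12 -3.03] M [-0.123  0.004 -0.011]
t 30.15 tcp [0.4424 0.0642 0.0553] j7 -0.452 F [ 0.12 -0.18 -2.83] w 0.251
turn/(pi/2) [0.     0.0001 0.0001] sg 1 shift now-frame [-0.0002  0.0001  0.0208] shift goal-frame [-0.0002  0.0001  0.0208]
toolaxes now [[0.297, 0.955, 0.0], [0.955, -0.297, -0.0], [-0.0, 0.0, -1.0]]
```

View pics/c9.png

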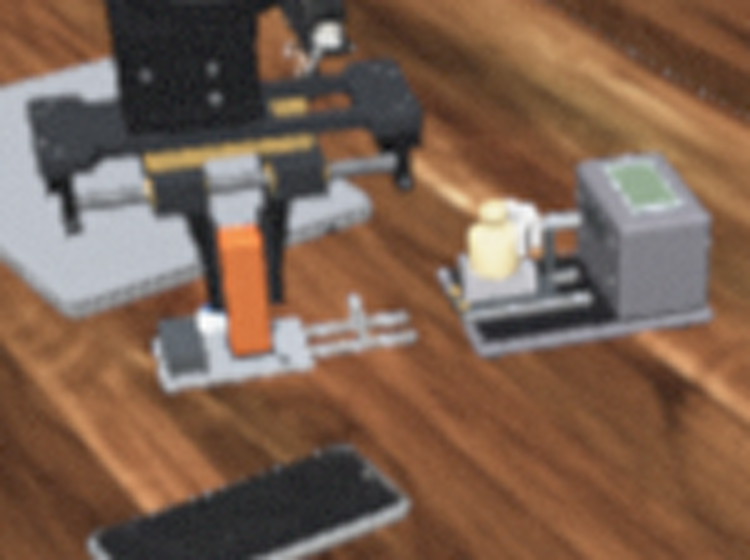

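The weight stands in the nest behind the lip, held by the jaw at crop (493,245). The lifter is clear, with the phone and eraser beside it. The eraser gap works out at about 25 mm, so I'll lower here.

Call:
play_rows(
  steps=[
    {"tx": 0,"ty": 0,"tz": 0.003,"rx": 0,"ry": 0,"rz": 0},
    {"tx": 0,"ty": 0,"tz": 0.005,"rx": 0,"ry": 0,"rz": 0},
    {"tx": 0,"ty": 0,"tz": 0.005,"rx": 0,"ry": 0,"rz": 0},
    {"tx": 0,"ty": 0,"tz": 0.004,"rx": 0,"ry": 0,"rz": 0},
    {"tx": 0,"ty": 0,"tz": 0.002,"rx": 0,"ry": 0,"rz": 0},
    {"tx": 0,"ty": 0,"tz": 0.001,"rx": 0,"ry": 0,"rz": 0},
    {"tx": 0,"ty": 0,"tz": 0.001,"rx": 0,"ry": 0,"rz": 0},
    {"tx": 0,"ty": 0,"tz": 0.0005,"rx": 0,"ry": 0,"rz": 0},
    {"tx": 0,"ty": 0,"tz": 0,"rx": 0,"ry": 0,"rz": 0},
    {"tx": 0,"ty": 0,"tz": 0,"rx": 0,"ry": 0,"rz": 0},
  ],
)

```text
time_s: 31.45
tool_pos: [0.4424, 0.064, 0.0338]
tcp_rot: [2.53, 1.862, 0.0]
force: [-0.4, -0.5, -3.0]
width: 0.248
finger_force: 45.0
```

```bash
python3 -c "
from h import *
av(3)"
```

```text
t 31.55 uvz [0.4033 0.1927 0.0338] F [ 0.21 -0.33 -2.67] M [-0.143 -0.05  -0.002]
```

Nearly touching. A last half millimetre, then release and go straight up.

Call:
play_rows(
  steps=[
    {"tx": 0,"ty": 0,"tz": 0.0005,"rx": 0,"ry": 0,"rz": 0},
    {"tx": 0,"ty": 0,"tz": 0.0003,"rx": 0,"ry": 0,"rz": 0},
    {"tx": 0,"ty": 0,"tz": 0,"rx": 0,"ry": 0,"rz": 0},
    {"tx": 0,"ty": 0,"tz": 0,"rx": 0,"ry": 0,"rz": 0},
  ],
)

```text
time_s: 32.05
tool_pos: [0.4424, 0.064, 0.0334]
tcp_rot: [-2.53, -1.861, 0.0]
force: [-5.8, -1.4, 8.6]
width: 0.248
finger_force: 45.0
```

Call:
play_rows(
  steps=[
    {"tx": 0,"ty": 0,"tz": 0,"rx": 0,"ry": 0,"rz": 0},
    {"tx": 0,"ty": 0,"tz": 0,"rx": 0,"ry": 0,"rz": 0},
    {"tx": 0,"ty": 0,"tz": 0,"rx": 0,"ry": 0,"rz": 0},
    {"tx": 0,"ty": 0,"tz": 0,"rx": 0,"ry": 0,"rz": 0},
    {"tx": 0,"ty": 0,"tz": -0.005,"rx": 0,"ry": 0,"rz": 0},
    {"tx": 0,"ty": 0,"tz": -0.02,"rx": 0,"ry": 0,"rz": 0},
    {"tx": 0,"ty": 0,"tz": -0.03,"rx": 0,"ry": 0,"rz": 0},
    {"tx": 0,"ty": 0,"tz": -0.03,"rx": 0,"ry": 0,"rz": 0},
    {"tx": 0,"ty": 0,"tz": -0.02,"rx": 0,"ry": 0,"rz": 0},
    {"tx": 0,"ty": 0,"tz": 0,"rx": 0,"ry": 0,"rz": 0},
    {"tx": 0,"ty": 0,"tz": 0,"rx": 0,"ry": 0,"rz": 0},
  ],
  jaw=0.5,
)

```text
time_s: 33.42
tool_pos: [0.442, 0.0639, 0.1375]
tcp_rot: [-2.53, -1.862, 0.001]
force: [0.3, -0.7, -0.3]
width: 0.498
finger_force: 0.0
```

```bash
python3 -c "
from h import *
av(2)
S=get_image('scene');crop(S,130,110,150,112,5,'pics/c10.png')"
```

```text
t 33.48 uvz [0.4029 0.1924 0.1373] F [ 0.2  -0.35 -0.5 ] M [-0.148  0.069 -0.05 ]
```

View pics/c10.png

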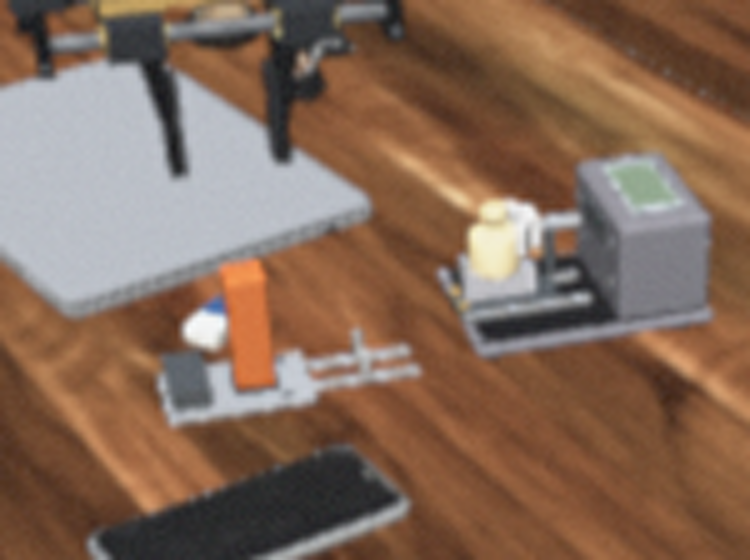

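The lifter lies flat on the desk at crop (245,380), clear of the scale, the eraser and the phone. The weight stands in the nest at (493,245). Handing in.

```bash
python3 -c "
from bench import workorder
print(workorder.job_done())"
```

```text
the job is handed in; nothing more can be done
None
```

I handed the job in at about 33.5 s: the last picture shows the weight upright in the nest behind the lip, held by the jaw, and the lifter flat on the desk clear of the scale; the hand-in gave no verdict.

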